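# Hang the slotted dipping basket on the drip stand

### The arm

A 6-joint arm with a two-finger parallel gripper is mounted at the origin on the work surface. World frame = base frame: x ahead of the robot, y to its left, z up, the work surface at z = 0. Lengths are in m, angles in degrees, forces in N, time in s.
With the tool pointing down it reaches from about 0.25 to 0.725 m from the base axis. Payload 9.7 kg.
Tool frame: the origin (TCP) lies between the finger pads; the fingertips stand 11 mm ahead of it and the grasp point (between the pads) lies 8 mm behind it; y points along the fingers, x is the direction in which the jaws open and shut, and the axes are right-handed (so a half turn about y gives the same grasp; the last joint's range is limited). The gripper opens to 85 mm and grips with 20 to 120 N. Pads are 22 mm wide; open, the fingers measure 114 mm over their backs; the gripper's body (76 mm by 85 mm) begins 54 mm behind the grasp point. The pads swing forward as they close: fully open they stand 13 mm farther back than shut.
Start: joints at [-75.229, 4.979, 10.078, 95.1, 0, 90], TCP at [0.14, -0.532, 0.242] pointing down, gripper open.
Joint ranges: [-179.16, 179.16], [-48.56, 103.87], [-65.8, 70.77], [-126.05, 130.52], [-82.76, 87.17], [-180, 180]. Speed limits (degrees/s): [127.2, 127.2, 147.25, 180, 180, 180].

### API

Orientations are given as [roll, pitch, yaw] about the fixed x, y, z axes, in that order (R = Rz(yaw) Ry(pitch) Rx(roll)).
In Python, from workcell import bot, vision gives the robot as it stands. The module is installed in compiled form; this text tells all that it offers.
- The arm moves only by the shell command python3 -m crank 'ROWS' [OPENING] [FORCE]. ROWS is text: rows parted by semicolons, each of 6 numbers parted by spaces: the shift along the tool's x, y, z in m, then the turn, a rotation vector about the tool's x, y, z in rad. A call has 1 to 8 rows; each row is the pose to reach, as a shift and turn from the pose commanded when the call began, along the tool's axes at that moment; what a row does not reach only later rows make up. A row lasts 1/10 s, in which the tool goes at most 50 mm and 8.59 degrees, less where a joint would pass 70% of its speed; a pose out of reach is approached as far as the arm can. A call with a gripper value outside its range is refused whole. OPENING is the gripper's target within -1 to 1 (shut at 1, half-way at 0, fully open at -1), set as the call begins (- or left out, the last holds). The fingers move at their own pace and stop on an object; FORCE is the grip in N (left out, the last holds). Time passes only in rows, so rows that repeat a pose let the fingers close. It gives the time, the measured TCP pose, the force and the opening at its end, in the units of the state.
- bot.get_obs(): the state, without advancing time (a new reading comes with each control period).
- vision.camera(name): name is "scene" or "top" or "wrist"; returns the picture (384x512x3 uint8, red, green, blue); there is no depth.
- vision.get_calibration(name): a dict with "fx", "fy", "cx", "cy" (pixels), "rvec" (rotation vector, rad) and "tvec" (3), from world to camera coordinates, as OpenCV has them. Camera axes: x right, y down, z forward; pixel columns grow to the right and rows downward; lengths in m; the calibration is good to about 2 mm. A picture is of the moment at which its call begins: read the wrist's pose just before it. get_calibration takes no time and is no camera call; for the wrist camera it gives the pose at the moment of the call.
- bot.job_done(): hands the job in, once; it reports no verdict.
The state is a dict: "time": time; "q": joint angles; "qd": joint speeds; "joint_efforts": joint torques, N m; "ee_pos": TCP position; "tcp_rot": TCP orientation; "wrist_force": force on the tool from outside, world axes, zero at the start; "torque": the same for the moment, N m; "opening": finger opening in m.
Only numpy, scipy, OpenCV 4.12 (cv2) and the standard library are available. Lean on these libraries where they do the work, as an engineer would, in place of code of your own. Each camera call takes 0.05 s, during which the arm holds its last target. There are 200 camera calls.

### The job

Two small steel dipping baskets stand on the lab bench. Take the one whose strap has a slot open at its side edge (not the one with the closed round hole), slide its slot sideways over the headed pin of the drip stand and lower it until the pin sits in the peak of the slot. Let go so that it hangs still and level from the pin, and leave the other basket where it stands.

Things in the scene. Friction and masses are not known exactly. Their poses are not given: they have to be found in the camera images.
- slot_basket: Steel basket to hang, 0.35 kg. Origin: centre of the underside, z up. Tray 90 (x) x 70 (y) x 35 mm; across its middle an upright strap 80 mm wide (x), 6 thick (y); on top a grip bar 50 (x) x 14 (y), z 168 to 200: pinch it along y at z 186. Slot mouth in the strap's +x edge, z 90 to 116 mm; inside, the slot ends at x -18 and its roof peaks at x 0, z 130, sloping to z 116 at x 18 and -18.
- slot (a point): Point in the peak of the slot where the centre line of the pin lies when the basket hangs: on the basket's z axis, 124 mm above its origin, straight below the middle of the grip bar; axes as the basket's. At the start +x, the way the mouth faces, points roughly to the robot's left.
- pin (a point): Middle of the stand's fixed level pin, 10 mm thick, along x (roughly away from the robot), 175 mm above the bench; hang the basket here, its x along this y (either sense). Post face 65 mm to -x (36 wide, top 20 mm above the pin's axis); round head, 40 mm wide, 35 mm to +x: too big for slot or hole, so the strap must come from the side, along y, mouth first. Base 16 mm high, 210 (x) x 150 mm.
- hole_basket: The other basket, to be left alone: same tray, strap, grip bar, size and steel, but its strap has only a closed round hole, 22 mm wide, 124 mm up. Origin: centre of the tray's underside, z up, x along the strap. Which basket stands nearer the robot varies.
Not all that is in view belongs to the job. Leave any orange or pink look-alike of the slot_basket alone.

How it is judged:
By the outcome, as a careful person would: the job done as asked, in the order asked, and still so for the second after the job is handed in, with the robot touching nothing.
It also fails if it takes over 45 s, if anything falls off the work surface, if the arm or the gripper's body presses on something with over 40 N, if the wrist force passes 120 N, or if a joint passes its speed limit or range.

## Working session

There is one attempt and no reset: what is moved stays moved. The work goes in short steps, Python scripts to look and compute and a shell command to move; the robot and the scene stay as the last step left them, time stands still between calls to the robot, and variables do not carry over. Pictures are saved under pics/ and viewed, about 8 in all and at most 12, crops included, and the job is handed in when it is done.

```bash
mkdir -p pics; cat > h.py <<'E'
import numpy as np, cv2
from workcell import bot, vision
def cal(n):
    c=vision.get_calibration(n);K=np.array([[c['fx'],0,c['cx']],[0,c['fy'],c['cy']],[0,0,1]])
    return K,cv2.Rodrigues(np.array(c['rvec'],float))[0],np.array(c['tvec'],float).ravel()
def ray(n,u,v,C=None):
    K,R,t=C or cal(n); d=R.T@np.linalg.inv(K)@[u,v,1]; return -R.T@t,d/np.linalg.norm(d)
def onz(n,u,v,z,C=None):
    o,d=ray(n,u,v,C); return o+d*(z-o[2])/d[2]
def proj(n,P,C=None):
    K,R,t=C or cal(n); p=(K@(R@np.atleast_2d(P).T+t[:,None])).T; return p[:,:2]/p[:,2:]
def tri(rs):
    A=0;b=0
    for o,d in rs:
        M=np.eye(3)-np.outer(d,d);A=A+M;b=b+M@o
    return np.linalg.solve(A,b)
def save(n,im,s=1): cv2.imwrite('pics/'+n+'.png',cv2.resize(im[:,:,::-1],None,fx=s,fy=s,interpolation=cv2.INTER_CUBIC))
E
python3 - <<'E'
from h import *
for n in('scene','top'):
    im=vision.camera(n);np.save(n+'0.npy',im);save(n+'0',im,1.5);K,R,t=cal(n);print(n,K.tolist(),(-R.T@t),R[2])
print(bot.get_obs())
E
```

```text
scene [[424.12784434145436, 0.0, 255.01404972037452], [0.0, 424.12784434145436, 187.86981266147288], [0.0, 0.0, 1.0]] [ 1.21670407 -0.25488545  0.94425539] [-0.60252623  0.15820513 -0.78226164]
top [[460.69054014889116, 0.0, 254.13325022028843], [0.0, 460.69054014889116, 194.60952843342722], [0.0, 0.0, 1.0]] [ 0.35979883 -0.09648575  1.14027629] [ 0.23136778  0.01347346 -0.97277306]
{'time': 0.1, 'q': array([-7.52292357e+01,  5.00657261e+00,  1.00384128e+01,  9.50987210e+01,
        4.55270990e-04,  9.00013381e+01]), 'qd': array([-0.01377628,  0.00524214,  0.20748826,  0.05503007,  0.1195097 ,
        0.06175353]), 'joint_efforts': array([-3.11900134e-03, -5.21558976e+01,  4.65655804e+01,  1.60133850e-02,
       -1.32463265e-04,  2.86392401e-05]), 'ee_pos': array([ 0.14017701, -0.53163842,  0.24166195]), 'tcp_rot': array([-8.99995463e+01,  6.68808392e-02, -7.52305737e+01]), 'wrist_force': array([-0.389099  ,  0.26460964, -0.09260813]), 'torque': array([-0.00616162,  0.02318473, -0.00704461]), 'opening': 0.08539086247242567}
```

View pics/scene0.png

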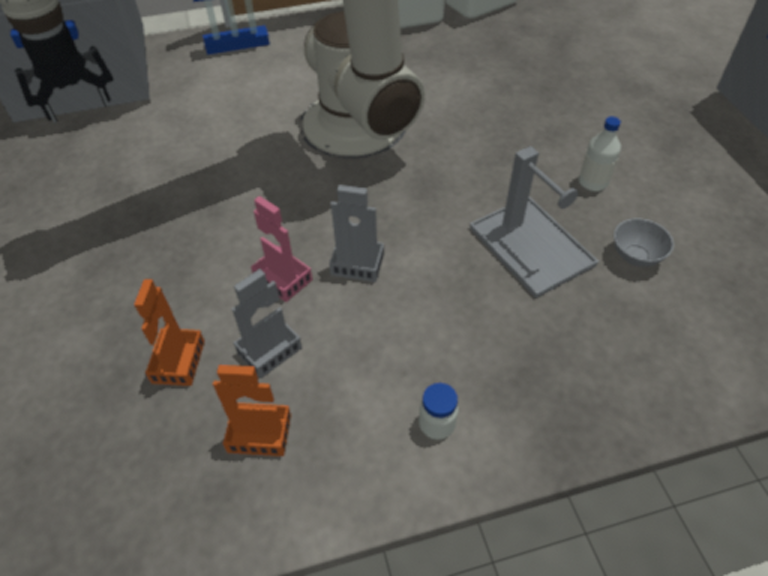

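View pics/top0.png

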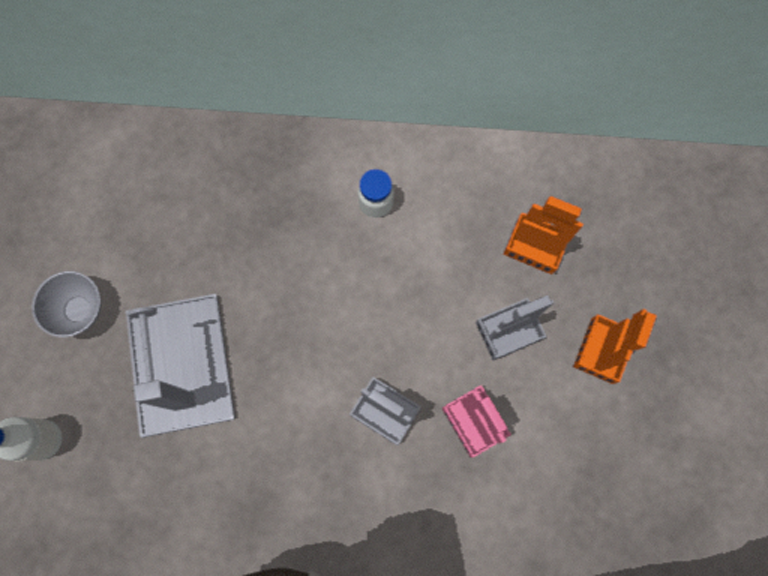

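Candidates (viewed scene pixels): grey with a side slot (265,315), grey with a round hole (355,230), orange (172,335) and (252,410), pink (280,250). By the description it is the grey one at (265,315). I'll check that in a close crop alongside the stand.

```bash
python3 - <<'E'
from h import *
s=np.load('scene0.npy');t=np.load('top0.npy')
a=cv2.resize(s[170:260,145:265],(400,300),interpolation=3)
b=cv2.resize(s[85:205,300:460],(400,300),interpolation=3)
c=cv2.resize(t[185:260,290:390],(400,300),interpolation=3)
d=cv2.resize(t[185:305,65:225],(400,300),interpolation=3)
save('crop1',np.vstack([np.hstack([a,b]),np.hstack([c,d])]))
E
```

```text
(no output)
```

View pics/crop1.png

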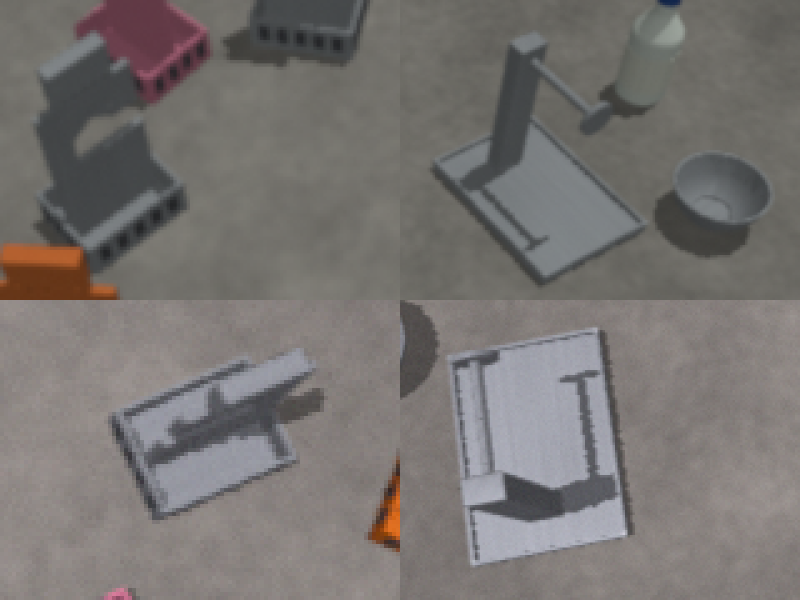

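Crop check: the grey basket with the slot (crop upper left) has its mouth open toward scene-right, which is the robot's left, so it matches. The pin runs from the post at about (545,60) to the head at about (596,118) in the upper right crop. Next I'll measure.

```bash
python3 - <<'E'
from h import *
np.set_printoptions(precision=4,suppress=True)
T=lambda p:(290+p[0]/4-.4,185+p[1]/4-.4)
D=lambda p:(65+p[0]/2.5-.3,185+p[1]/2.5-.3)
A=lambda p:(145+p[0]/(10/3)-.35,170+p[1]/(10/3)-.35)
B=lambda p:(300+p[0]/2.5-.3,85+p[1]/2.5-.3)
print('tray rim',[onz('top',*T(p),.035)[:2] for p in[(115,113),(247,60),(297,162)]], onz('top',*T((155,217)),.02)[:2])
print('bar top',[onz('top',*T(p),.2)[:2] for p in[(300,49),(316,70),(217,85)]])
print('base top',[onz('top',*D(p),.016)[:2] for p in[(50,55),(198,30),(231,235),(73,264)]])
print('base scn',[onz('scene',*B(p),.016)[:2] for p in[(34,162),(136,118),(244,226),(142,280)]])
print('pin top z.175: post,head',onz('top',*D((84,173)),.175)[:2],onz('top',*D((75,57)),.175)[:2])
print('post top',[onz('top',*D(p),.195)[:2] for p in[(63,178),(104,174),(106,200),(66,205)]])
print('head tri',tri([ray('top',*D((75,56))),ray('scene',*B((196,118)))]))
print('pin scn: ', onz('scene',*B((139,64)),.175)[:2],onz('scene',*B((190,110)),.175)[:2])
# scene: bar top corners
print('bar scn',[onz('scene',*A(p),.2)[:2] for p in[(38,70),(97,35),(107,47),(44,84)]])
print('tray scn',[onz('scene',*A(p),.035)[:2] for p in[(40,202),(92,243),(186,185)]])
E
```

```text
tray rim [array([ 0.5881, -0.241 ]), array([ 0.6271, -0.3208]), array([ 0.5657, -0.3525])] [ 0.5282 -0.2698]
bar top [array([ 0.5951, -0.3149]), array([ 0.5844, -0.3234]), array([ 0.5727, -0.2719])]
base top [array([0.5663, 0.3378]), array([0.6022, 0.1941]), array([0.4034, 0.137 ]), array([0.3657, 0.2842])]
base scn [array([0.4092, 0.141 ]), array([0.3744, 0.289 ]), array([0.5713, 0.3344]), array([0.61  , 0.1913])]
pin top z.175: post,head [0.4393 0.2324] [0.5369 0.2548]
post top [array([0.4324, 0.2421]), array([0.438 , 0.2092]), array([0.4172, 0.2045]), array([0.4109, 0.2364])]
head tri [0.5374 0.2542 0.1764]
pin scn:  [0.4429 0.2331] [0.5237 0.2542]
bar scn [array([ 0.5886, -0.3193]), array([ 0.5694, -0.2764]), array([ 0.5819, -0.2715]), array([ 0.6016, -0.317 ])]
tray scn [array([ 0.5785, -0.349 ]), array([ 0.6259, -0.3163]), array([ 0.5946, -0.2386])]
```

Pin middle is about (0.5025, 0.247, 0.175) with its axis at about 14°. The slot basket is at about (0.583, -0.296) with +x at about 114°. Moving in two halves.

```bash
cat > go.py <<'E'
import sys
from h import *
from scipy.spatial.transform import Rotation as Ro
# target TCP xyz, yaw of tool x -> shift/turn in tool axes
x,y,z,w=map(float,sys.argv[1:5]); o=bot.get_obs()
R=Ro.from_euler('xyz',o['tcp_rot'],degrees=True); G=Ro.from_euler('xyz',[-90,0,w],degrees=True)
print(o['time'],'shift',np.round(R.inv().apply(np.array([x,y,z])-o['ee_pos']),4),'turn',np.round((R.inv()*G).as_rotvec(),4),'F',np.round(o['wrist_force'],1),'op',round(o['opening'],4),'yaw',np.round(o['tcp_rot'],2),np.round(o['ee_pos'],4),'q',np.round(o['q'],1))
E
python3 -m crank '-0.007 -0.003 0.03 0 -0.108 0; -0.014 -0.006 0.06 0 -0.215 0; -0.022 -0.009 0.09 0 -0.323 0; -0.029 -0.012 0.12 0 -0.43 0; -0.036 -0.015 0.15 0 -0.538 0; -0.043 -0.018 0.185 0 -0.645 0; -0.05 -0.02 0.215 0 -0.753 0; -0.058 -0.02 0.244 0 -0.86 0' -1
python3 go.py .583 -.296 .262 24
```

```text
time: 0.9
ee_pos: [0.3626, -0.4127, 0.2622]
tcp_rot: [-90.0, 0.0, -25.7]
wrist_force: [0.9, -0.3, -1.0]
opening: 0.0858
0.9 shift [1.481e-01 2.000e-04 2.008e-01] turn [-2.000e-04 -8.672e-01 -2.000e-04] F [ 0.9 -0.3 -1. ] op 0.0858 yaw [-8.999e+01  1.000e-02 -2.569e+01] [ 0.3626 -0.4127  0.2622] q [-48.7   5.4  12.8  97.4   0.   67. ]
```

```bash
python3 -m crank '0.0185 0 0.025 0 -0.108 0; 0.037 0 0.05 0 -0.217 0; 0.0555 0 0.075 0 -0.325 0; 0.074 0 0.1 0 -0.434 0; 0.0925 0 0.125 0 -0.542 0; 0.111 0 0.151 0 -0.65 0; 0.13 0 0.176 0 -0.76 0; 0.148 0 0.201 0 -0.867 0'
python3 -m crank '0 0 0 0 0 0; 0 0 0 0 0 0'
python3 - <<'E'
from h import *
C=cal('wrist');w=vision.camera('wrist');save('wrist1',w)
print(proj('wrist',[[.583,-.296,.2]],C), -C[1].T@C[2])
np.save('w1.npy',w); import pickle; pickle.dump(C,open('w1.pkl','wb'))
E
python3 go.py .583 -.296 .262 24
```

```text
time: 1.7
ee_pos: [0.5835, -0.2968, 0.2617]
tcp_rot: [-90.0, 0.0, 24.0]
wrist_force: [-0.2, -0.5, -0.6]
opening: 0.0856
time: 1.9
ee_pos: [0.5827, -0.2972, 0.2613]
tcp_rot: [-89.9, 0.1, 23.7]
wrist_force: [-0.3, -0.0, -0.8]
opening: 0.0853
[[259.81100703 214.62931559]] [ 0.55463409 -0.23340946  0.39345065]
1.95 shift [ 0.0014 -0.0002  0.0011] turn [-0.0007 -0.0057 -0.0009] F [-0.3  1.3  0.4] op 0.0853 yaw [-8.996e+01  5.000e-02  2.367e+01] [ 0.5821 -0.2976  0.2618] q [-27.1  20.9  31.2 100.3  -0.   39.3]
```

View pics/wrist1.png

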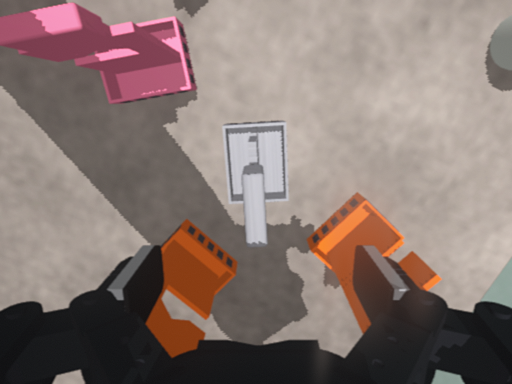

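The wrist view shows the grey bar top from (254,172) to (257,243), between the fingers. The orange look-alikes are at (200,270) and (365,245), so I'll check clearance to them.

```bash
python3 - <<'E'
from h import *
import pickle; C=pickle.load(open('w1.pkl','rb'))
a=onz('wrist',254,173,.2,C);b=onz('wrist',257.5,243,.2,C)
print(a,b,(a+b)/2,np.degrees(np.arctan2(a[1]-b[1],a[0]-b[0])))
print('orange bar R',onz('wrist',405,258,.2,C),onz('wrist',438,278,.2,C),'tray cr',onz('wrist',402,240,.035,C),onz('wrist',310,245,.035,C))
print('orange L bar top?',[onz('wrist',*p,.2,C) for p in((158,330),(200,345))], onz('wrist',237,267,.035,C))
print('fing tips at descend', proj('wrist',[[.583+.057*np.cos(.419)*s,-.296+.057*np.sin(.419)*s,.17] for s in(1,-1)],C))
E
```

```text
[ 0.56877671 -0.27261208  0.2       ] [ 0.58955717 -0.31462207  0.2       ] [ 0.57916694 -0.29361708  0.2       ] 116.31953527577059
orange bar R [ 0.68350515 -0.28508395  0.2       ] [ 0.71159513 -0.28899608  0.2       ] tray cr [ 0.777725   -0.30985941  0.035     ] [ 0.67883215 -0.36058992  0.035     ]
orange L bar top? [array([ 0.55170421, -0.40493024,  0.2       ]), array([ 0.58369331, -0.40483406,  0.2       ])] [ 0.60905367 -0.4238059   0.035     ]
fing tips at descend [[337.96801885 200.47012632]
 [181.49148395 201.16275574]]
```

```bash
python3 -m crank '0 0.015 0.002 0 -0.015 0; 0 0.03 0.004 0 -0.027 0; 0 0.045 0.004 0 -0.027 0; 0 0.06 0.004 0 -0.027 0; 0 0.072 0.004 0 -0.027 0; 0 0.084 0.004 0 -0.027 0; 0 0.084 0.004 0 -0.027 0' -1
python3 -m crank '0 0 0 0 0 0;0 0 0 0 0 0;0 0 0 0 0 0;0 0 0 0 0 0;0 0 0 0 0 0;0 0 0 0 0 0;0 0 0 0 0 0;0 0 0 0 0 0' 1 60
python3 go.py .580 -.294 .228 25.2
```

```text
time: 2.65
ee_pos: [0.5799, -0.294, 0.1766]
tcp_rot: [-89.9, 0.1, 25.2]
wrist_force: [-0.1, 0.2, -0.4]
opening: 0.0853
time: 3.45
ee_pos: [0.5808, -0.2938, 0.1785]
tcp_rot: [-90.0, -0.0, 25.3]
wrist_force: [-0.9, 1.3, 2.8]
opening: 0.0134
3.45 shift [-0.0008 -0.0495  0.0002] turn [0.     0.0012 0.0001] F [-0.9  1.3  2.8] op 0.0134 yaw [-9.000e+01 -1.000e-02  2.527e+01] [ 0.5808 -0.2938  0.1785] q [-26.8  18.3  18.6  90.2   0.   37.9]
```

```bash
python3 -m crank '0 -0.01 0 0 0 0; 0 -0.025 0 0 0 0; 0 -0.04 0 0 0 0; 0 -0.055 0 0 0 0;0 -0.07 0 0 0 0;0 -0.08 0 0 0 0; 0 -0.08 0 0 0 0'
python3 go.py .56 .10 .26 14
python3 - <<'E'
from h import *
s=vision.camera('scene');np.save('s2.npy',s);save('s2',s[100:300,100:300],3)
t=np.load('top0.npy')
for u,v in[(235,274),(252,251),(278,272),(268,296),(330,258),(297,270)]: print(u,v,onz('top',u,v,.035)[:2])
E
```

```text
time: 4.15
ee_pos: [0.5812, -0.2942, 0.2599]
tcp_rot: [-90.1, -0.1, 25.3]
wrist_force: [-0.1, -0.4, -2.6]
opening: 0.0133
4.15 shift [ 0.1491 -0.0006  0.3655] turn [0.0016 0.1966 0.0015] F [-0.1 -0.4 -2.6] op 0.0133 yaw [-9.010e+01 -8.000e-02  2.527e+01] [ 0.5812 -0.2942  0.2599] q [-26.8  20.3  30.1  99.7  -0.   37.9]
235 274 [ 0.42661666 -0.04958533]
252 251 [ 0.4837466  -0.08586209]
278 272 [ 0.4384871  -0.15093046]
268 296 [ 0.38132551 -0.13079872]
330 258 [ 0.48027104 -0.27294479]
297 270 [ 0.44636024 -0.19566441]
```

View pics/s2.png

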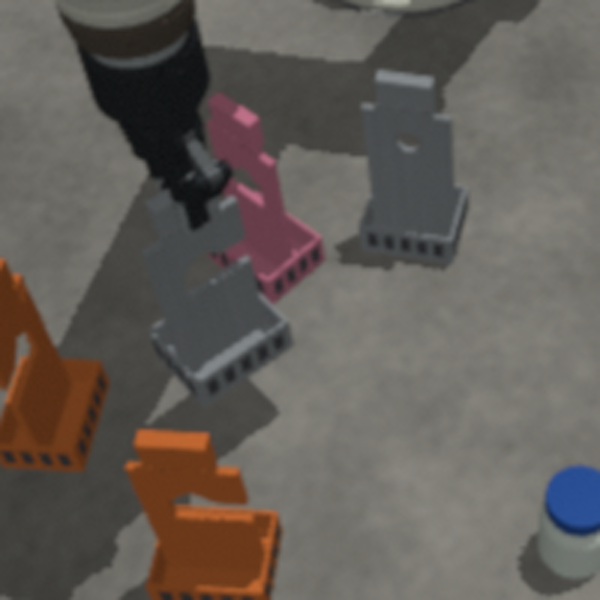

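The scene shows the grey basket held upright and lifted, clear of its neighbours; the hole basket is undisturbed at (415,170). Carrying it to the approach point at the pin's near side.

```bash
python3 -m crank '0.008 0 0.018 0 0.02 0; 0.02 0 0.045 0 0.04 0; 0.033 0 0.075 0 0.06 0; 0.046 0 0.105 0 0.08 0; 0.06 0 0.135 0 0.1 0; 0.072 0 0.165 0 0.11 0; 0.082 0 0.188 0 0.12 0; 0.086 0 0.196 0 0.12 0'
python3 go.py .534 .121 .2505 14
```

```text
time: 5.0
ee_pos: [0.5745, -0.0778, 0.2575]
tcp_rot: [-89.9, 0.0, 18.5]
wrist_force: [0.4, -0.8, -2.4]
opening: 0.0132
5.0 shift [0.0246 0.0072 0.2014] turn [-0.0009  0.0785 -0.0008] F [ 0.4 -0.8 -2.4] op 0.0132 yaw [-8.995e+01  5.000e-02  1.850e+01] [ 0.5745 -0.0778  0.2575] q [-7.7  9.6 16.9 97.4  0.  63.8]
```

```bash
python3 -m crank '0.002 0.001 0.02 0 0.02 0; 0.006 0.002 0.05 0 0.03 0; 0.01 0.004 0.085 0 0.05 0; 0.014 0.006 0.12 0 0.06 0; 0.019 0.008 0.155 0 0.07 0; 0.022 0.008 0.18 0 0.079 0; 0.024 0.008 0.195 0 0.079 0; 0.025 0.008 0.201 0 0.079 0'
python3 -m crank '0 0 0 0 0 0;0 0 0 0 0 0'
python3 go.py .5025 .247 .2505 14
python3 - <<'E'
from h import *
s=vision.camera('scene');t=vision.camera('top')
save('s3',np.hstack([cv2.resize(s[60:210,250:450],(400,300),interpolation=3),cv2.resize(t[180:305,60:227],(400,300),interpolation=3)]))
K=cal('wrist');np.save('w3.npy',vision.camera('wrist'))
E
```

```text
time: 5.8
ee_pos: [0.5351, 0.1194, 0.2498]
tcp_rot: [-90.0, 0.0, 13.9]
wrist_force: [-0.3, -1.4, -2.8]
opening: 0.0128
time: 6.0
ee_pos: [0.5355, 0.1177, 0.2501]
tcp_rot: [-90.0, 0.0, 13.8]
wrist_force: [-0.7, 0.8, -2.8]
opening: 0.0137
6.0 shift [-0.0011 -0.0004  0.1334] turn [ 0.0004 -0.003  -0.0003] F [-0.7  0.8 -2.8] op 0.0137 yaw [-9.002e+01  2.000e-02  1.383e+01] [0.5355 0.1177 0.2501] q [12.4  4.9 10.9 96.  -0.  88.6]
```

View pics/s3.png

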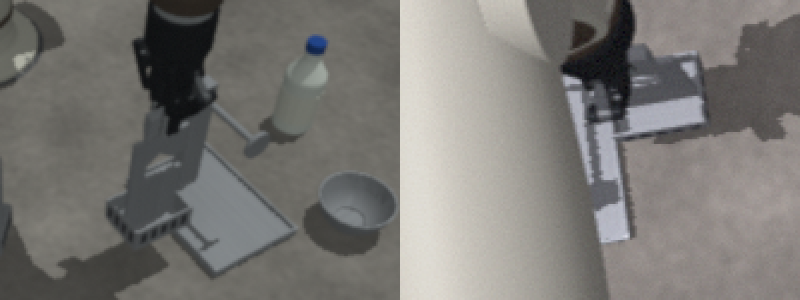

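The scene shows the basket standing off the near side of the pin, mouth toward it, with the stand clear. Sliding in along tool z.

```bash
python3 -m crank '0 0 0.012 0 0 0; 0 0 0.028 0 0 0; 0 0 0.044 0 0 0; 0 0 0.06 0 0 0; 0 0 0.075 0 0 0; 0 0 0.085 0 0 0; 0 0 0.09 0 0 0'
python3 go.py .5025 .247 .2505 14
python3 - <<'E'
from h import *
s=vision.camera('scene');save('s4',cv2.resize(s[60:180,290:450],(800,600),interpolation=3))
E
```

```text
time: 6.85
ee_pos: [0.5133, 0.2074, 0.2502]
tcp_rot: [-90.0, 0.0, 13.9]
wrist_force: [-0.3, -0.9, -2.6]
opening: 0.0128
6.85 shift [-0.0009 -0.0003  0.041 ] turn [-0.     -0.0009 -0.0001] F [-0.3 -0.9 -2.6] op 0.0128 yaw [-9.000e+01  1.000e-02  1.395e+01] [0.5133 0.2074 0.2502] q [22.   5.7 11.7 96.   0.  98.1]
```

View pics/s4.png

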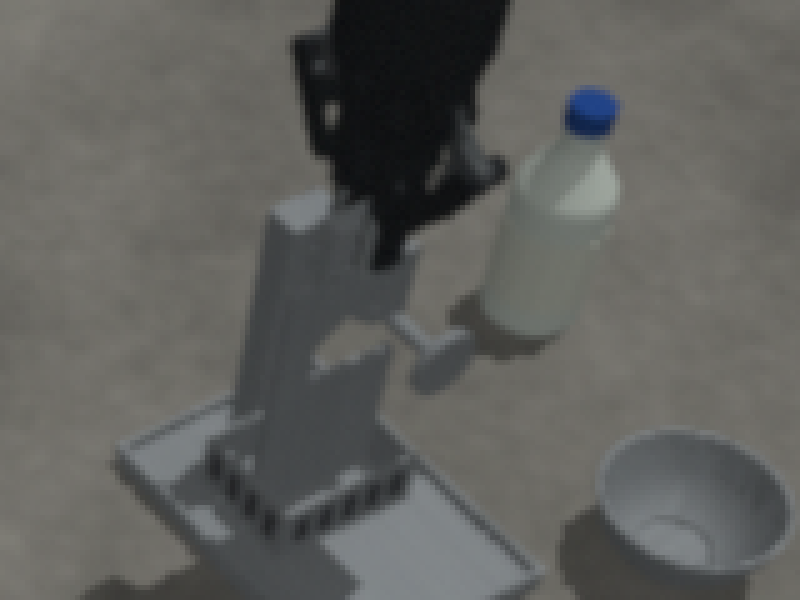

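```bash
python3 - <<'E'
from h import *
C=cal('scene');a=np.radians(14);px=np.array([np.cos(a),np.sin(a),0]);py=np.array([-px[1],px[0],0]);M=np.array([.5025,.247,.175])
f=lambda P:np.round((proj('scene',P,C)-[290,60])*5+2,0).tolist()
O=np.array([.5133,.2074,.0717])
print('pin mid,post,head',f([M,M-.065*px,M+.035*px]))
print('slot mouth top/bot, peak',f([O+.04*py+[0,0,.116],O+.04*py+[0,0,.09],O+[0,0,.13]]),'inner',f([O-.018*py+[0,0,.116],O-.018*py+[0,0,.09]]))
print('bar top ends',f([O+.025*py+[0,0,.2],O-.025*py+[0,0,.2]]))
print('bottle', onz('scene',290+525/5,60+310/5,0,C), tri([ray('scene',290+592/5,60+95/5),ray('top',1,291)]))
E
```

```text
pin mid,post,head [[400.0, 321.0], [323.0, 250.0], [444.0, 362.0]]
slot mouth top/bot, peak [[404.0, 305.0], [395.0, 342.0], [348.0, 312.0]] inner [[315.0, 344.0], [307.0, 381.0]]
bar top ends [[414.0, 187.0], [332.0, 221.0]]
bottle [0.35536645 0.4429963  0.        ] [0.35217168 0.43438358 0.1644205 ]
```

The pin meets the mouth near its upper corner at (400,318), and the basket looks about 3 mm lower than assumed. I'll raise 4 mm, then slide in.

```bash
python3 -m crank '0 -0.004 0 0 0 0; 0 -0.004 0.006 0 0 0; 0 -0.004 0.012 0 0 0; 0 -0.004 0.018 0 0 0; 0 -0.004 0.018 0 0 0'
python3 -m crank '0 0 0.006 0 0 0; 0 0 0.012 0 0 0; 0 0 0.018 0 0 0; 0 0 0.022 0 0 0; 0 0 0.022 0 0 0;  0 0 0.022 0 0 0'
python3 go.py .5025 .247 .228 14
python3 - <<'E'
from h import *
s=vision.camera('scene');save('s5',cv2.resize(s[60:180,290:450],(800,600),interpolation=3))
E
```

```text
time: 7.4
ee_pos: [0.5092, 0.2241, 0.2542]
tcp_rot: [-90.0, 0.0, 13.9]
wrist_force: [0.4, 0.5, -2.2]
opening: 0.0132
time: 8.0
ee_pos: [0.504, 0.245, 0.2543]
tcp_rot: [-90.0, 0.0, 13.9]
wrist_force: [-0.1, 0.1, -2.2]
opening: 0.0132
8.0 shift [-0.001   0.0263  0.0023] turn [ 0.0001 -0.002  -0.    ] F [-0.1  0.1 -2.2] op 0.0132 yaw [-90.01   0.    13.88] [0.504  0.245  0.2543] q [ 25.9   6.7  13.3  96.6  -0.  102. ]
```

View pics/s5.png

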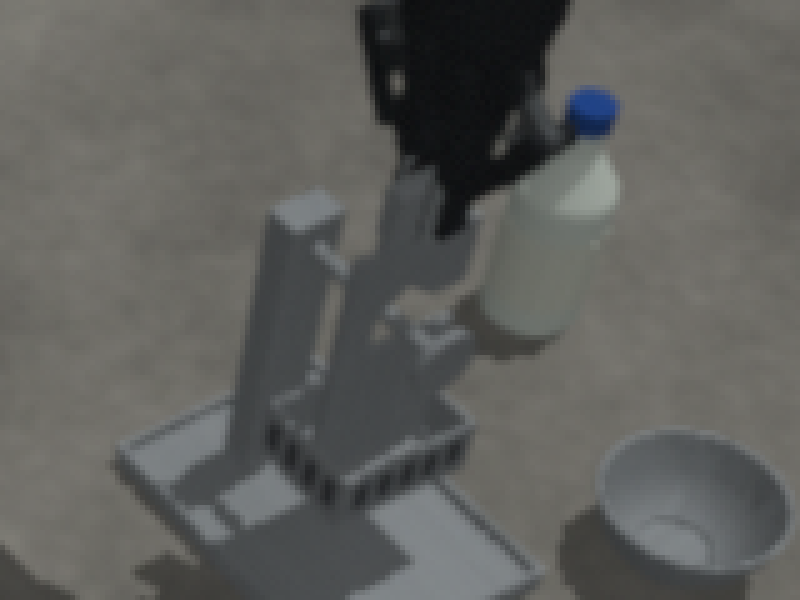

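The pin now runs through the slot and shows at (395,312) behind the strap edge. The strap stands between post and head. Lowering while watching the force.

```bash
python3 -m crank '0 0.005 0.001 0 0 0; 0 0.010 0.002 0 0 0; 0 0.015 0.002 0 0 0; 0 0.018 0.002 0 0 0; 0 0.018 0.002 0 0 0; 0 0.018 0.002 0 0 0'
python3 -m crank '0 0.002 0 0 0 0; 0 0.003 0 0 0 0; 0 0.003 0 0 0 0'
python3 go.py .5025 .247 .228 14
```

```text
time: 8.65
ee_pos: [0.5036, 0.2468, 0.2363]
tcp_rot: [-90.0, 0.0, 13.9]
wrist_force: [0.4, -0.3, -2.4]
opening: 0.0136
time: 8.95
ee_pos: [0.5036, 0.2468, 0.2332]
tcp_rot: [-90.0, 0.0, 13.9]
wrist_force: [0.0, 0.3, -2.7]
opening: 0.0132
8.95 shift [-0.001   0.0052  0.0005] turn [ 0.     -0.0024 -0.0001] F [ 0.   0.3 -2.7] op 0.0132 yaw [-9.000e+01  1.000e-02  1.386e+01] [0.5036 0.2468 0.2332] q [ 26.1   6.3  10.5  94.2   0.  102.2]
```

```bash
python3 -m crank '0 0.001 0 0 0 0; 0 0.002 0 0 0 0; 0 0.002 0 0 0 0'
python3 -m crank '0 0.001 0 0 0 0; 0 0.0015 0 0 0 0; 0 0.0015 0 0 0 0'
```

```text
time: 9.25
ee_pos: [0.5036, 0.2468, 0.2311]
tcp_rot: [-90.0, 0.0, 13.9]
wrist_force: [-0.1, -0.1, -2.4]
opening: 0.0132
time: 9.55
ee_pos: [0.5036, 0.247, 0.2304]
tcp_rot: [-90.0, -0.1, 13.9]
wrist_force: [-1.1, 1.1, 3.0]
opening: 0.0131
```

```bash
python3 -m crank '0 0.0005 0.001 0 0 0; 0 0.0005 0.001 0 0 0; 0 0.0005 0.001 0 0 0'
python3 -m crank '0 0 0.001 0 0 0; 0 0 0.001 0 0 0; 0 0 0.001 0 0 0'
```

```text
time: 9.85
ee_pos: [0.5035, 0.2481, 0.2296]
tcp_rot: [-90.0, -0.0, 13.9]
wrist_force: [-0.7, 2.2, 4.0]
opening: 0.0131
time: 10.15
ee_pos: [0.5033, 0.2486, 0.2294]
tcp_rot: [-90.0, -0.0, 13.9]
wrist_force: [0.5, -0.1, 4.5]
opening: 0.0133
```

Lateral force is now about zero and the pin carries the weight. Releasing.

```bash
python3 -m crank '0 0 0 0 0 0; 0 0 0 0 0 0; 0 0 0 0 0 0;0 0 0 0 0 0;0 0 0 0 0 0;0 0 0 0 0 0' 0 20
python3 - <<'E'
from h import *
s=vision.camera('scene');save('s6',cv2.resize(s[60:180,290:450],(800,600),interpolation=3))
E
```

```text
time: 10.75
ee_pos: [0.5031, 0.2488, 0.2292]
tcp_rot: [-90.0, 0.0, 13.9]
wrist_force: [0.0, -0.5, 0.3]
opening: 0.0427
```

View pics/s6.png

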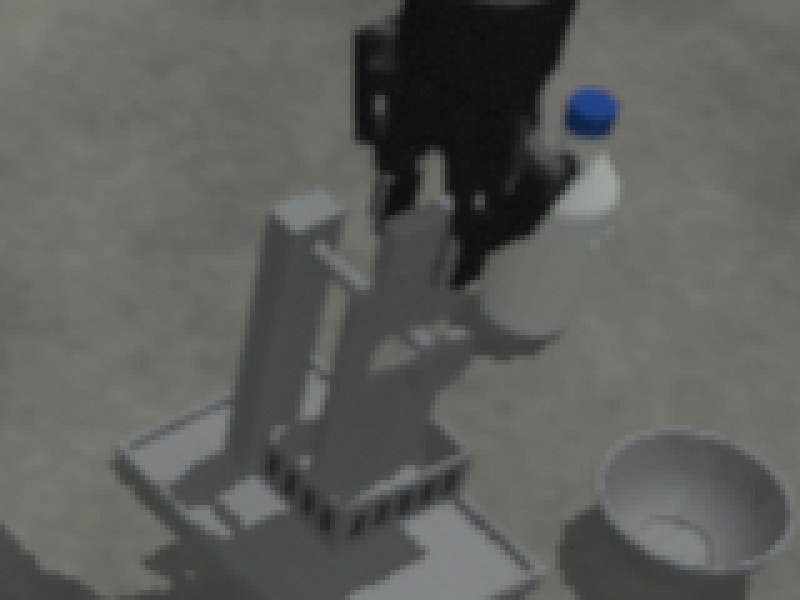

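The basket hangs with the pin emerging from the slot peak at (410,335). The fingers are open on both sides of the bar. Retreating straight up.

```bash
python3 -m crank '0 -0.005 0 0 0 0; 0 -0.015 0 0 0 0; 0 -0.03 0 0 0 0; 0 -0.045 0 0 0 0; 0 -0.065 0 0 0 0; 0 -0.085 0 0 0 0; 0 -0.1 0 0 0 0; 0 -0.11 0 0 0 0' -0.2
python3 -m crank '0 0 0 0 0 0;0 0 0 0 0 0;0 0 0 0 0 0;0 0 0 0 0 0;0 0 0 0 0 0;0 0 0 0 0 0;0 0 0 0 0 0;0 0 0 0 0 0'
python3 - <<'E'
from h import *
s=vision.camera('scene');w=vision.camera('wrist');C=cal('wrist');s0=np.load('scene0.npy')
bot_o=bot.get_obs();print(bot_o['time'],bot_o['wrist_force'])
m=np.vstack([np.hstack([cv2.resize(s[60:180,290:450],(400,300),interpolation=3),cv2.resize(w,(400,300),interpolation=3)]),np.hstack([cv2.resize(s,(400,300)),cv2.resize(s0,(400,300))])]);save('s7',m)
a=np.radians(14);px=np.array([np.cos(a),np.sin(a),0]);py=np.array([-px[1],px[0],0]);O=np.array([.503,.2488,.051])
f=lambda P:np.round((proj('scene',P)-[290,60])*2.5+1,0).tolist()
print('pred level: bar top',f([O+.025*py+[0,0,.2],O-.025*py+[0,0,.2]]),'tray bottom near corners',f([O+.035*px+s*.045*py for s in(1,-1)]))
i=cv2.absdiff(s[95:190,205:262],s0[95:190,205:262]);print('hole basket region diff',i.mean(),i.max())
E
```

```text
time: 11.6
ee_pos: [0.5032, 0.2488, 0.3416]
tcp_rot: [-90.0, -0.1, 13.9]
wrist_force: [-0.4, 0.4, -0.1]
opening: 0.0512
time: 12.4
ee_pos: [0.5031, 0.2487, 0.3392]
tcp_rot: [-90.0, 0.0, 13.9]
wrist_force: [-0.3, 0.1, 0.5]
opening: 0.0513
12.5 [-0.26982335  0.28732667  0.08561295]
pred level: bar top [[237.0, 95.0], [197.0, 112.0]] tray bottom near corners [[231.0, 246.0], [168.0, 276.0]]
hole basket region diff 9.46992920898738 50
```

View pics/s7.png

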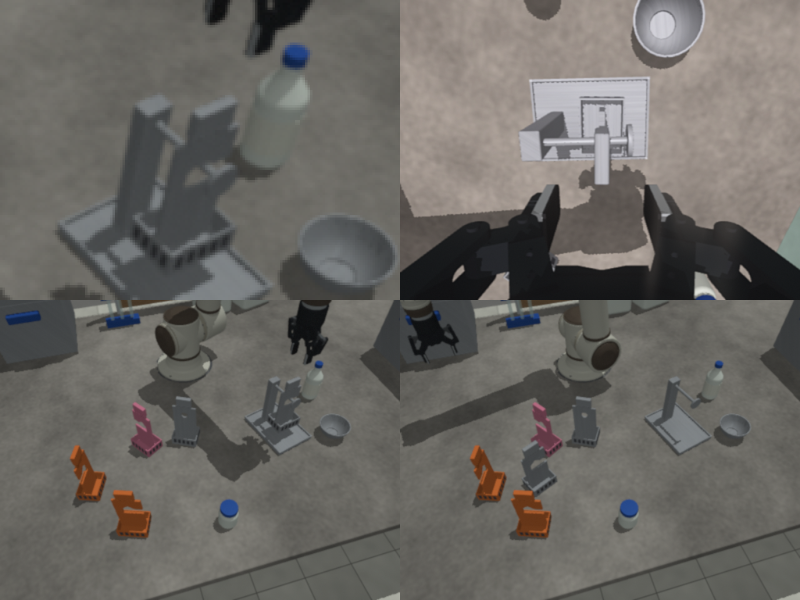

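Everything else stands where it did, and the basket hangs between post and head. One larger crop to check level and stillness.

```bash
python3 - <<'E'
from h import *
s1=vision.camera('scene');t=vision.camera('top')
import subprocess
subprocess.run
save('s8',cv2.resize(s1[90:170,335:395],(600,800),interpolation=3)[:600*1+200,:][::1][:800],.75)
np.save('s8.npy',s1)
a=np.radians(14);px=np.array([np.cos(a),np.sin(a),0]);py=np.array([-px[1],px[0],0]);O=np.array([.503,.2475,.051])
f=lambda P:np.round((proj('scene',P)-[335,90])*7.5+3,0).tolist()
for th in(0,4,-4):
    c,s=np.cos(np.radians(th)),np.sin(np.radians(th)); P=O+[0,0,.124]
    g=lambda x,y,z:P+py*(c*x-s*(z-.124))+[0,0,s*x+c*(z-.124)]+px*y
    print(th,'bar top near',f([g(.025,.007,.2),g(-.025,.007,.2)]),'shoulder -x',f([g(-.04,.003,.168)]),'tray rim near',f([g(.045,.035,.035),g(-.045,.035,.035)]),'bottom near',f([g(.045,.035,0),g(-.045,.035,0)]))
E
python3 -m crank '0 0 0 0 0 0;0 0 0 0 0 0;0 0 0 0 0 0;0 0 0 0 0 0;0 0 0 0 0 0'
python3 - <<'E'
from h import *
a=np.load('s8.npy').astype(int);b=vision.camera('scene').astype(int);d=abs(a-b)
print('still: basket',d[90:170,335:395].mean(),d[90:170,335:395].max(),'ref',d[200:280,335:395].mean(),d[200:280,335:395].max())
E
```

```text
0 bar top near [[383.0, 74.0], [264.0, 125.0]] shoulder -x [[202.0, 207.0]] tray rim near [[374.0, 449.0], [180.0, 541.0]] bottom near [[353.0, 514.0], [163.0, 605.0]]
4 bar top near [[371.0, 76.0], [250.0, 135.0]] shoulder -x [[193.0, 217.0]] tray rim near [[389.0, 437.0], [192.0, 540.0]] bottom near [[373.0, 499.0], [181.0, 601.0]]
-4 bar top near [[394.0, 73.0], [278.0, 116.0]] shoulder -x [[211.0, 198.0]] tray rim near [[359.0, 461.0], [168.0, 541.0]] bottom near [[333.0, 527.0], [146.0, 608.0]]
time: 13.1
ee_pos: [0.5031, 0.2488, 0.3393]
tcp_rot: [-90.0, -0.0, 13.9]
wrist_force: [0.1, 0.3, 0.3]
opening: 0.0511
still: basket 0.5307638888888889 3 ref 0.4888888888888889 3
```

View pics/s8.png

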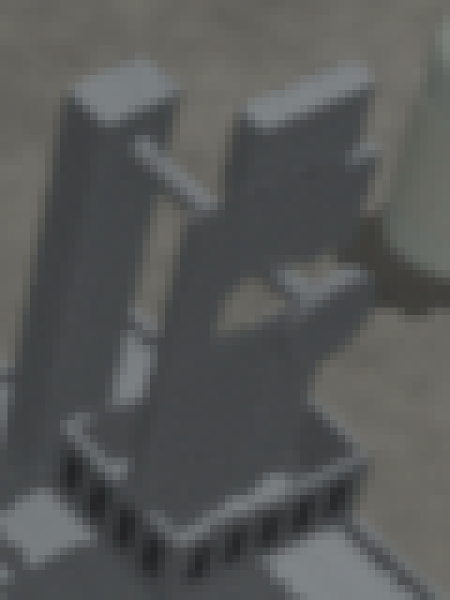

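```bash
python3 -c "
from workcell import bot
print(bot.job_done())"
```

```text
the job is handed in; nothing more can be done
None
```

The slot basket hangs from the pin of the drip stand. I gripped it by its bar, carried it to the stand and slid its slot over the pin mouth first. Then I lowered it until the pin took the weight, let go and backed straight up. The job was handed in at about 13 s.

Last checks:
- **Seat:** contact came with the tool at about 0.230 m, against 0.2295 m expected with the pin in the peak. The side force was about 0 N just before release.
- **Stillness:** two scene images about half a second apart differ only by image noise.
- **Level:** bar and tray edges match a level basket to about 1–2 degrees. The bar and tray edge slopes disagreed slightly in sign, which I put down to pixel limits.
- **Clearance:** the open gripper is about 10 cm above the basket, with wrist force about 0.
- **Other things:** by eye, the hole basket, the look-alikes and everything else stand where they did. The pixel comparison of the hole basket did not settle it: its region differed by 9 grey levels on average, probably from the arm's moved shadow, and I did not separate the two.

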